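Clamp the almond jar in the one-handed board and unscrew its lid

ROBOT

A 7-joint arm with a two-finger parallel gripper is mounted at the origin on the work surface. World frame = base frame: x ahead of the robot, y to its left, z up, the work surface at z = 0. Lengths are in m, angles in rad, forces in N, time in s.
With the tool pointing down it reaches from about 0.4 to 0.85 m from the base axis. Payload 4.5 kg.
Tool frame: the origin (TCP) lies where the fingers leave the gripper's body, on its centre line; the fingertips stand 64 mm ahead of it and the grasp point (between the pads) lies 45 mm ahead of it; z points along the fingers, y is the line along which they close (so a half turn about z gives the same grasp; the last joint's range is limited). The gripper opens to 88 mm and grips with 3 to 60 N. Pads are 18 mm wide; open, the fingers measure 123 mm over their backs; the gripper's body (75 mm by 187 mm) begins 45 mm behind the grasp point.
Start: joints at [1.161, 0.689, -0.195, 1.565, 0.157, 0.902, -0.215], TCP at [0.268, -0.564, 0.303] pointing down, gripper open.
Joint ranges: [-3.01, 3.01], [-0.46, 2.08], [-1.47, 1.51], [0.13, 2.56], [-1, 4.14], [0.04, 2.09], [-2.66, 2.66]. Speed limits (rad/s): [2.57, 2.57, 3.14, 3.14, 3.14, 3.14, 3.14].

INTERFACE

Orientations are given as a unit quaternion [x, y, z, w].
In Python, from plant import r gives the robot as it stands.
- The arm moves only by the tool play_rows, never from a script. Its arguments are lists of equal length, an entry for each row: "translation": the shift along the tool's x, y, z in m, a list of three; "delta_rot": the turn, a rotation vector about the tool's x, y, z in degrees, a list of three; "grip": the opening, from -1 (shut) to 1 (fully open). In form: {"translation": [[x, y, z], ...], "delta_rot": [[rx, ry, rz], ...], "grip": [grip, ...]}. A call has 1 to 20 rows; each row shifts and turns the commanded pose from where the row before left it, along the tool's axes as they then stand; what a row does not reach is not made up. A row lasts 1/8 s, in which the tool goes at most 62.5 mm and 10.7 degrees, less where a joint would pass 70% of its speed; a pose out of reach is approached as far as the arm can. A call with a gripper value outside its range is refused whole. The fingers move at their own pace and stop on an object; "squeeze" is the grip in N (left out, the last holds). Time passes only in rows, so rows that do not move let the fingers close. It gives the time, the measured TCP pose, the force, the opening and the grip force at its end, in the units of the state.
- r.get_state(): the state, without advancing time (a new reading comes with each control period).
- r.snapshot(name): name is "side" or "top" or "wrist"; returns the picture (400x640x3 uint8, blue, green, red); there is no depth.
- r.get_calibration(name): a dict with "intrinsics" (3x3 intrinsics, pixels), "k1" (the pictures are not rectified: a ray, as slopes to the right and down, at radius r is drawn at 1 + k1 r^2 times it, then the intrinsics apply), "eye" and "rotation" of the camera in the world. Camera axes: x right, y up, looking along -z (the intrinsics and any distortion apply to the point x, -y, -z); pixel columns grow to the right and rows downward; lengths in m; the calibration is good to about 2 mm. A picture is of the moment at which its call begins: read the wrist's pose just before it. get_calibration takes no time and is no camera call; for the wrist camera it gives the pose at the moment of the call.
- r.finish_job(): hands the job in; it is judged then, once.
Trained networks look in the newest picture that a camera, given by its name, has taken for a name from the list of things; names that differ only in an ending like _2 or _b are one class to them, and where a whole thing is asked for, a point or a joint stands for the part that bears it (a point fixed in the world has none). Each returns a list of dicts, best first, with "confidence" (0 to 1); they miss things now and then, are a little off and sometimes report something else, mostly with a low value. They report only what shows in the picture. A call takes as long as a camera call. They do not tell look-alikes from the thing itself.
- r.look_for(camera, target): "point" ([x, y, z] in m, in world coordinates, good to about 4 mm: the middle of the surface that is visible of it).
- r.silhouettes(camera, target): "pixels" (400x640 bool, what is visible of it).
The state is a dict: "clock": time; "q": joint angles; "qd": joint speeds; "joint_torque": joint torques, N m; "tool_pos": TCP position; "eef_rot": TCP orientation; "contact_force": force on the tool from outside, world axes, zero at the start; "moment": the same for the moment, N m; "opening": opening from 0.0 (shut) to 1.0 (fully open); "finger_force": force on a finger pad.
Only numpy, scipy, OpenCV 4.12 (cv2) and the standard library are available. Lean on these libraries where they do the work, as an engineer would, in place of code of your own. Each camera call takes 0.05 s, during which the arm holds its last target. There are 200 camera calls.

TASK

Open the jar of almonds on the one-handed preparation board: slide the teal jaw along its rods with a firm push until it pinches the jar tightly against the grey jaw, then unscrew the tight red lid anticlockwise, stop turning as soon as its threads come free, and lift it straight off. Finish while still holding the lid, level and just above the mouth of the jar (a centimetre or two clear, touching nothing else), with the jar still upright and pinched between the jaws. Leave everything else on the bench where it is.

Things in the scene. Friction and masses are not known exactly. Their poses are not given: they have to be found in the camera images.
- board: White one-handed preparation board fixed to the bench, top 22 mm above it. Origin: on the bench under the axis of the jar once seated in the fixed grey V jaw; z up, y = the way the teal jaw closes. Slab x -85..165, y -215..100 mm. Grey jaw at y 15..75 mm, 67 mm above bench. Two steel rods along y at x +-55 mm, 38 mm above bench, end bar at y -199 mm, 42 mm above bench.
- jaw: Teal sliding V jaw, 67 mm above the bench, rubber pads that give 2 mm; slides along the board's y, stays where left. About 10 N moves it; push with 20 to 25 N in all to pinch the jar well (about 10 N of pinch stays after letting go). Frame parallel to the board's; origin on the bench under the axis of a jar seated in its V: shut on the jar when it meets the board's; starts 45 to 70 mm short.
- push_point (a point): On the outer face (facing the board's -y) of the jaw's upright thumb plate, 67 mm above the bench: the place to push, towards +y. The plate is 46 mm wide, 12 mm thick, its top 92 mm above the bench; the face lies 86 mm behind (-y of) the jaw's origin.
- jar: Clear glass jar of almonds, 72 mm across, 95 mm high to its mouth, about 0.4 kg, standing loose on the board between the jaws; it slides and centres as the jaw closes. Origin: centre of its underside, z up. Unpinched, it just turns along with its lid.
- jar_mouth (a point): Centre of the jar's mouth, on its axis 95 mm above its underside. The jar's shoulder begins 3 mm below the closed lid's lower edge.
- lid: Red twist-off lid, 63 mm across, 16 mm high, tight (about 0.4 N m). Origin: centre of its lower edge, 86 mm above the jar's underside when closed; z up; x parallel to the jar's x when tight. Its four lugs come free after about 41 degrees anticlockwise from above (a springy liner pushes it up with 14 N), lift off up to 70 degrees, then the lugs meet the next threads. Sideways play 2 mm.
- lid_top (a point): Centre of the lid's top face, 16 mm above its lower edge.
- snack_box: Lime green lidded snack box, 100 x 75 x 61 mm, on the turntable. Bystander; origin under its centre.
- tumbler: Stainless steel tumbler, 76 mm across, 115 mm high, on the turntable. Bystander.
- container: Clear acrylic container with a white latch lid, 104 x 78 x 88 mm, on the turntable. Bystander.
- cup: Little black silicone cup, 64 mm across, 50 mm high, on the turntable. Bystander.
- mug: Blue ceramic mug, 82 mm across, 95 mm high, on the bench to the right. Bystander.
- mill: Dark wooden pepper mill, 54 mm across, 146 mm high, standing on the bench to the left, near the robot. Bystander.
There are look-alikes about, which are no part of the job. What is meant by the lid is not purple, and is the larger of those in its own colour.

How it is judged:
By the outcome, as a careful person would: the job done as asked, in the order asked, and still so for the second after the job is handed in, while the arm keeps its last pose, push and grip.
It also fails if it takes over 58 s, if anything falls off the work surface, if the arm or the gripper's body presses on something with over 40 N, if the wrist force passes 120 N, or if a joint passes its speed limit or range.

## Working session

There is one attempt and no reset: what is moved stays moved. The work goes in short steps, Python scripts to look and compute and a tool call to move; the robot and the scene stay as the last step left them, time stands still between calls to the robot, and variables do not carry over. Pictures are saved under pics/ and viewed, at most 10 in all, crops included, and the job is handed in when it is done.

Besides the shell and the picture viewer there is one more tool, called after "Call:" in YAML: its name, and indented under it one key for each argument. play_rows: Moves the arm, as the interface text tells. Its arguments: {"type":"object","properties":{"translation":{"type":"array","items":{"type":"array","items":{"type":"number"}}},"delta_rot":{"type":"array","items":{"type":"array","items":{"type":"number"}}},"grip":{"type":"array","items":{"type":"number"}},"squeeze":{"type":"number"}},"required":["translation","delta_rot","grip"]}

```bash
mkdir -p pics; ls; python3 - <<'E'
from plant import r
import cv2,numpy as np
s=r.get_state(); print({k:np.round(v,3).tolist() for k,v in s.items()})
for c in ["side","top"]:
    im=r.snapshot(c); cv2.imwrite(f"pics/{c}0.png",im)
    k=r.get_calibration(c); print(c,{a:np.round(b,4).tolist() for a,b in k.items()})
    for t in ["lid","jar","jaw","board","push_point","lid_top","jar_mouth","mill","mug","snack_box","tumbler"]:
        print(t,[(np.round(d["point"],3).tolist(),round(d["confidence"],2)) for d in r.look_for(c,t)])
E
```

```text
pics
{'clock': 0.0, 'q': [1.161, 0.69, -0.195, 1.566, 0.157, 0.903, -0.215], 'qd': [0.001, -0.001, 0.0, -0.0, 0.001, 0.002, 0.001], 'joint_torque': [0.0, -52.756, -1.267, -15.343, -0.053, 0.007, 0.0], 'tool_pos': [0.268, -0.564, 0.302], 'eef_rot': [0.975, 0.22, -0.0, -0.001], 'contact_force': [-0.594, 0.405, -0.512], 'moment': [-0.03, 0.01, 0.014], 'finger_force': 0.0, 'opening': 1.0}
side {'intrinsics': [[501.5561, 0.0, 321.815], [0.0, 501.5561, 192.3586], [0.0, 0.0, 1.0]], 'k1': -0.0547, 'eye': [-0.1477, 0.9092, 1.4481], 'rotation': [-0.1137, 0.3287, 0.8882, -0.3003]}
lid [([0.552, 0.006, 0.123], 0.68), ([0.818, -0.029, 0.014], 0.67), ([0.531, 0.029, 0.076], 0.54)]
jar [([0.317, 0.263, 0.096], 0.67), ([0.533, 0.029, 0.075], 0.5)]
jaw [([0.5, -0.087, 0.064], 0.9)]
board [([0.545, -0.05, 0.024], 0.81)]
push_point [([0.496, -0.092, 0.06], 0.97), ([0.518, 0.478, 0.048], 0.29)]
lid_top [([0.82, -0.03, 0.012], 0.77), ([0.551, 0.009, 0.124], 0.47), ([0.316, -0.128, 0.01], 0.41)]
jar_mouth [([0.53, 0.028, 0.076], 0.66)]
mill [([0.317, 0.269, 0.093], 0.83)]
mug [([0.569, -0.519, 0.065], 0.8
[... 156 characters left out ...]
0.5712], [0.0, 400.3912, 202.5747], [0.0, 0.0, 1.0]], 'k1': -0.0748, 'eye': [0.3064, -0.0161, 1.2868], 'rotation': [-0.0731, 0.0807, 0.7175, -0.688]}
lid [([0.82, -0.038, 0.018], 0.74), ([0.557, 0.004, 0.124], 0.71), ([0.314, -0.132, 0.015], 0.5)]
jar [([0.529, 0.001, 0.092], 0.48)]
jaw [([0.5, -0.09, 0.067], 0.96)]
board [([0.569, -0.07, 0.022], 0.57)]
push_point [([0.503, -0.094, 0.066], 0.63)]
lid_top [([0.554, 0.004, 0.126], 0.85), ([0.317, -0.13, 0.012], 0.74), ([0.819, -0.039, 0.017], 0.55)]
jar_mouth [([0.524, -0.003, 0.088], 0.73)]
mill [([0.323, 0.242, 0.112], 0.53)]
mug [([0.58, -0.545, 0.049], 0.89)]
snack_box [([0.556, 0.329, 0.079], 0.77)]
tumbler [([0.618, 0.437, 0.093], 0.88)]
```

View pics/top0.png

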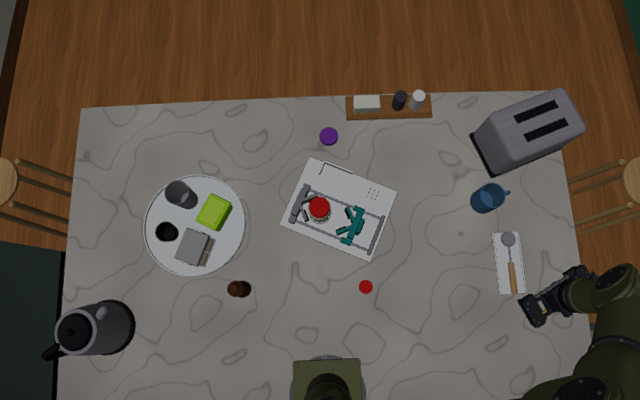

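View pics/side0.png

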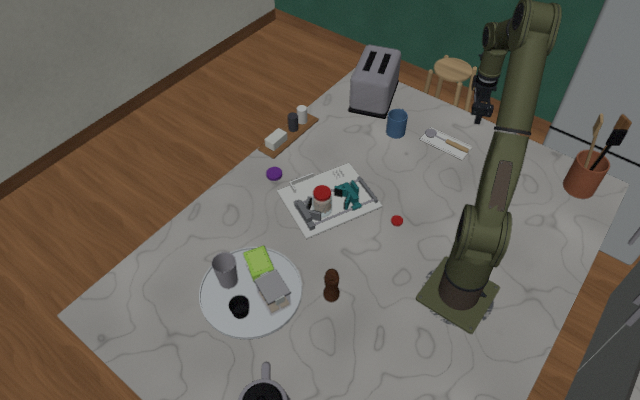

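The red candidates in the top view are the red lid on the jar (319,207) and the small red lid on the bench (366,287). The purple one (328,136) is excluded. I choose the larger red one, on the jar. Next I'll check it close up and get the board corners.

```bash
cat > h.py <<'E'
import numpy as np,cv2
from scipy.spatial.transform import Rotation as R
from plant import r
def proj(P,k):
    P=np.atleast_2d(P); c=R.from_quat(k["rotation"]).inv().apply(P-np.array(k["eye"]))
    s=np.c_[c[:,0],-c[:,1]]/-c[:,2:]; s=s*(1+k["k1"]*(s**2).sum(1,keepdims=True))
    K=np.array(k["intrinsics"]); return s*[K[0,0],K[1,1]]+K[:2,2]
def ray(uv,k):
    K=np.array(k["intrinsics"]); d=(np.array(uv)-K[:2,2])/[K[0,0],K[1,1]]; s=d.copy()
    for _ in range(20): s=d/(1+k["k1"]*(s@s))
    return np.array(k["eye"]),R.from_quat(k["rotation"]).apply([s[0],-s[1],-1])
def at(uv,k,z):
    e,d=ray(uv,k); return e+d*(z-e[2])/d[2]
def B(p,b): # board->world, b=x,y,yaw
    p=np.atleast_2d(p); return np.c_[R.from_euler("z",b[2]).apply(p)+[b[0],b[1],0]]
E
python3 - <<'E'
from h import *
a=cv2.imread("pics/top0.png")[150:270,270:405]; b=cv2.imread("pics/side0.png")[155:240,270:390]
a=cv2.resize(a,(540,480),interpolation=cv2.INTER_CUBIC);cv2.imwrite("pics/topc.png",a)
b=cv2.resize(b,None,fx=6,fy=6,interpolation=cv2.INTER_CUBIC);cv2.imwrite("pics/sidec.png",b)
E
```

```text
(no output)
```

View pics/topc.png

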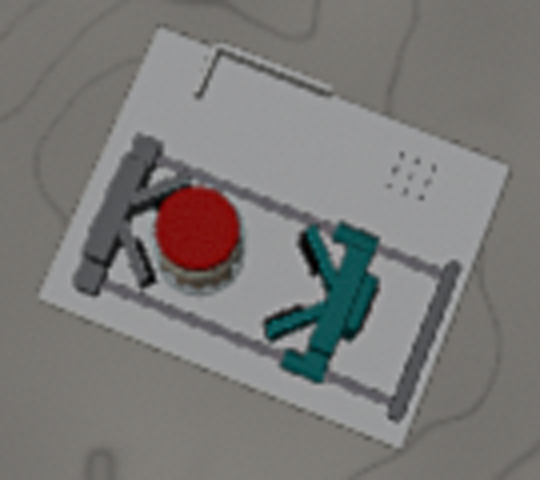

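View pics/sidec.png

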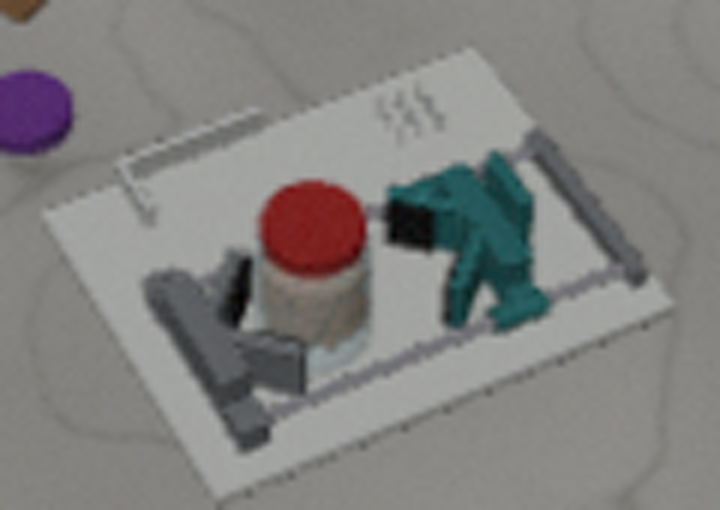

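The crops confirm the large red lid on the glass jar, at topc (198,228) and sidec (312,228). The teal thumb plate top is at topc (360,306) and sidec (512,188). The slab corners are readable in both, so I'll fit the board, jaw and lid.

```bash
cat > fit.py <<'E'
from h import *
from scipy.optimize import least_squares
ks={c:r.get_calibration(c) for c in("top","side")}
C=np.array([[165,100,22],[165,-215,22],[-85,-215,22],[-85,100,22]])/1e3
px={"top":np.array([[160,26],[510,168],[403,446],[40,297]])/4+[269.6,149.6],"side":np.array([[42,213],[472,48],[674,305],[218,495]])/6+[269.6,154.6]}
def f(b,cs): return np.concatenate([(proj(B(C,b),ks[c])-px[c]).ravel() for c in cs])
for cs in (["top"],["side"],["top","side"]):
    s=least_squares(f,[.55,0,-.38],args=(cs,)); b=s.x; print(cs,b.round(4),np.degrees(b[2]).round(2),np.abs(s.fun).max().round(2))
def toB(p): return R.from_euler("z",-b[2]).apply(np.array(p)-[b[0],b[1],0])*1e3
if __name__=="__main__":
  for n,z,t,s in(("lidtop",.124,(198,228),(312,228)),("plate top",.092,(362,306),(513,186))):
    for c,q in(("top",np.array(t)/4+[269.6,149.6]),("side",np.array(s)/6+[269.6,154.6])):
        p=at(q,ks[c],z); print(n,c,p.round(4),toB(p).round(1))
  print("lid seated",B([0,0,.124],b))
E
python3 fit.py
```

```text
['top'] [ 0.5574  0.0065 -0.4346] -24.9 1.02
['side'] [ 0.5565  0.0129 -0.4349] -24.92 0.8
['top', 'side'] [ 0.5574  0.0087 -0.4346] -24.9 1.57
lidtop top [5.528e-01 4.000e-04 1.240e-01] [ -0.7  -9.5 124. ]
lidtop side [0.5499 0.0099 0.124 ] [ -7.3  -2.2 124. ]
plate top top [ 0.4943 -0.1207  0.092 ] [  -2.8 -144.    92. ]
plate top side [ 0.4907 -0.1114  0.092 ] [  -9.9 -137.1   92. ]
lid seated [[0.55742451 0.00872428 0.124     ]]
```

Call:
play_rows:
  translation:
    - [0.0445, -0.0353, -0.006]
    - [0.0445, -0.0353, -0.006]
    - [0.0445, -0.0353, -0.006]
    - [0.0445, -0.0353, -0.006]
    - [0.0445, -0.0353, -0.006]
    - [0.0445, -0.0353, -0.006]
    - [0.0445, -0.0353, -0.006]
    - [0.0445, -0.0353, -0.006]
    - [0.0445, -0.0353, -0.006]
    - [0.0445, -0.0353, -0.006]
    - [0, 0, 0]
    - [0, 0, 0]
    - [0, 0, 0]
    - [0, 0, 0]
    - [0, 0, 0]
    - [0, 0, 0]
  delta_rot:
    - [0, 0, 0]
    - [0, 0, 0]
    - [0, 0, 0]
    - [0, 0, 0]
    - [0, 0, 0]
    - [0, 0, 0]
    - [0, 0, 0]
    - [0, 0, 0]
    - [0, 0, 0]
    - [0, 0, 0]
    - [0, 0, -9.9]
    - [0, 0, -9.9]
    - [0, 0, -9.9]
    - [0, 0, -9.9]
    - [0, 0, 0]
    - [0, 0, 0]
  grip: [-1, -1, -1, -1, -1, -1, -1, -1, -1, -1, -1, -1, -1, -1, -1, -1]

```text
clock: 3.2
tool_pos: [0.5187, -0.0547, 0.3628]
eef_rot: [0.844, 0.536, 0.0, 0.0]
contact_force: [-0.3, -0.6, -0.3]
opening: 0.005
finger_force: 0.0
```

```bash
python3 - <<'E'
from fit import *
s=r.get_state(); print(s["clock"],s["tool_pos"],np.degrees(R.from_quat(s["eef_rot"]).as_euler("zyx")).round(2),np.round(s["q"],3))
k=r.get_calibration("wrist"); im=r.snapshot("wrist"); cv2.imwrite("pics/w1.png",im)
print(k); M=R.from_quat(s["eef_rot"]); print("cam in tool",M.inv().apply(np.array(k["eye"])-s["tool_pos"]))
for t in ["lid_top","push_point","jaw"]:
    print(t,[(toB(d["point"]).round(1),round(d["confidence"],2)) for d in r.look_for("wrist",t)])
E
```

```text
['top'] [ 0.5574  0.0065 -0.4346] -24.9 1.02
['side'] [ 0.5565  0.0129 -0.4349] -24.92 0.8
['top', 'side'] [ 0.5574  0.0087 -0.4346] -24.9 1.57
3.2 [ 0.5186954  -0.05466139  0.36275477] [-6.485e+01  1.000e-02  1.800e+02] [ 0.266  0.493 -0.389  1.79   0.231  0.903 -0.664]
{'intrinsics': array([[286.26717463,   0.        , 315.02387914],
       [  0.        , 286.26717463, 206.33256125],
       [  0.        ,   0.        ,   1.        ]]), 'k1': 0.004881561252709005, 'eye': array([0.54916284, 0.00902211, 0.44545265]), 'rotation': array([-0.13557528,  0.03014267, -0.21532417,  0.96661588])}
cam in tool [ 0.07059192  0.00053136 -0.08270001]
lid_top [(array([  6.1,  -7.1, 125. ]), 0.86), (array([256.6,  73.1,  14.9]), 0.6), (array([-157.1, -203.4,    6.8]), 0.55)]
push_point [(array([  -6. , -116.3,   70.8]), 0.96)]
jaw [(array([  -5.4, -116.7,   65.3]), 0.94), (array([ 51. , -36.2,  24.9]), 0.66), (array([-16.4,   4.7,  93.4]), 0.47)]
```

View pics/w1.png

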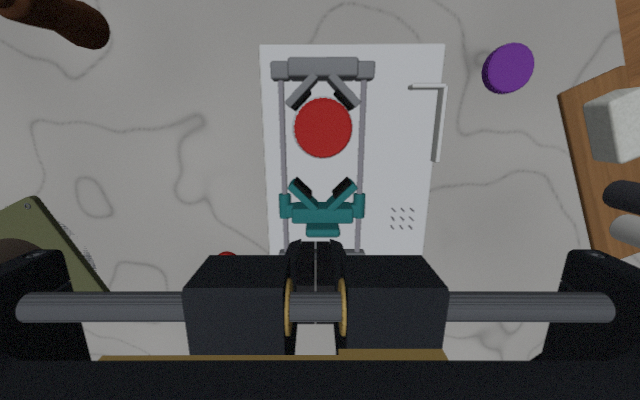

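The wrist view shows the lid at (322,127), the plate top at (322,226), the grey jaw top at (322,68) and the slab's far corners at (261,44) and (444,43). The tool is square to the board.

```bash
python3 - <<'E'
from fit import *
k=r.get_calibration("wrist"); im=cv2.imread("pics/w1.png")
hsv=cv2.cvtColor(im,cv2.COLOR_BGR2HSV)
m=((hsv[...,0]<8)|(hsv[...,0]>172))&(hsv[...,1]>150)&(hsv[...,2]>70); m[:80]=0;m[200:]=0
v,u=np.nonzero(m); print("lid px",u.min(),u.max(),v.min(),v.max(),u.mean(),v.mean())
p=at((u.mean(),v.mean()),k,.124);print("lid",p.round(4),toB(p).round(1))
for n,q,z in(("c1",(261,44),.022),("c2",(444,43),.022),("jawL",(272,70),.067),("jawR",(375,70),.067),("plateL",(306,233),.092),("plateR",(340,233),.092),("tealL",(280,206),.05),("tealR",(365,206),.05)):
    p=at(q,k,z);print(n,p.round(4),toB(p).round(1))
a=cv2.resize(im[170:250,270:380],None,fx=6,fy=6,interpolation=cv2.INTER_CUBIC);cv2.imwrite("pics/w1c.png",a)
E
```

```text
['top'] [ 0.5574  0.0065 -0.4346] -24.9 1.02
['side'] [ 0.5565  0.0129 -0.4349] -24.92 0.8
['top', 'side'] [ 0.5574  0.0087 -0.4346] -24.9 1.57
lid px 295 351 98 156 322.62285714285713 127.18819047619047
lid [0.5553 0.0031 0.124 ] [  0.4  -6.  124. ]
c1 [0.5275 0.1318 0.022 ] [-79.  99.  22.]
c2 [0.7469 0.0307 0.022 ] [162.6  99.7  22. ]
jawL [0.5286 0.0884 0.067 ] [-59.7  60.1  67. ]
jawR [0.6415 0.0358 0.067 ] [64.8 59.9 67. ]
plateL [ 0.4801 -0.1106  0.092 ] [ -19.9 -140.8   92. ]
plateR [ 0.5207 -0.1296  0.092 ] [  25.  -140.9   92. ]
tealL [ 0.4559 -0.0716  0.05  ] [ -58.3 -115.7   50. ]
tealR [ 0.5665 -0.1232  0.05  ] [  63.8 -115.9   50. ]
```

View pics/w1c.png

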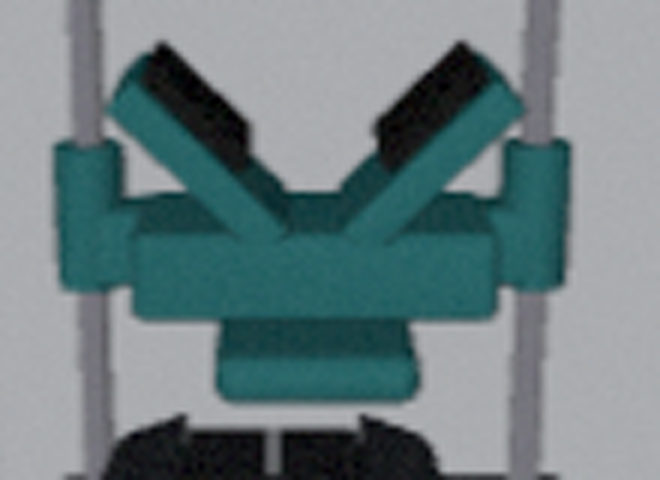

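Call:
play_rows:
  translation:
    - [-0.034, 0.0035, 0]
    - [-0.034, 0.0035, 0]
    - [-0.033, 0.0035, 0]
    - [0, 0, 0.048]
    - [0, 0, 0.048]
    - [0, 0, 0.048]
    - [0, 0, 0.048]
    - [0, 0, 0.049]
    - [0, 0, 0]
    - [0, 0, 0]
  delta_rot:
    - [0, 0, 0]
    - [0, 0, 0]
    - [0, 0, -0.3]
    - [0, 0, 0]
    - [0, 0, 0]
    - [0, 0, 0]
    - [0, 0, 0]
    - [0, 0, 0]
    - [0, 0, 0]
    - [0, 0, 0]
  grip: [-1, -1, -1, -1, -1, -1, -1, -1, -1, -1]
  squeeze: 30

```text
clock: 4.65
tool_pos: [0.4864, -0.1507, 0.123]
eef_rot: [0.842, 0.54, 0.001, 0.001]
contact_force: [0.3, -0.4, -0.7]
opening: 0.004
finger_force: 0.0
```

Call:
play_rows:
  translation:
    - [0.01, 0, 0]
    - [0.01, 0, 0]
    - [0.005, 0, 0]
    - [0.005, 0, 0]
    - [0.005, 0, 0]
    - [0, 0, 0]
  delta_rot:
    - [0, 0, 0]
    - [0, 0, 0]
    - [0, 0, 0]
    - [0, 0, 0]
    - [0, 0, 0]
    - [0, 0, 0]
  grip: [-1, -1, -1, -1, -1, -1]

```text
clock: 5.4
tool_pos: [0.5001, -0.1218, 0.1235]
eef_rot: [0.843, 0.538, -0.001, 0.002]
contact_force: [-2.1, -7.8, 6.8]
opening: 0.004
finger_force: 4.0
```

Call:
play_rows:
  translation:
    - [0.005, 0, 0]
    - [0.005, 0, 0]
    - [0.005, 0, 0]
    - [0.005, 0, 0]
    - [0.005, 0, 0]
    - [0.005, 0, 0]
    - [0.004, 0, 0]
    - [0, 0, 0]
  delta_rot:
    - [0, 0, 0]
    - [0, 0, 0]
    - [0, 0, 0]
    - [0, 0, 0]
    - [0, 0, 0]
    - [0, 0, 0]
    - [0, 0, 0]
    - [0, 0, 0]
  grip: [-1, -1, -1, -1, -1, -1, -1, -1]

```text
clock: 6.4
tool_pos: [0.5143, -0.0911, 0.1234]
eef_rot: [0.843, 0.538, -0.001, 0.002]
contact_force: [-1.6, -9.3, 6.3]
opening: 0.005
finger_force: 4.2
```

Call:
play_rows:
  translation:
    - [0.003, 0, 0]
    - [0.003, 0, 0]
    - [0.003, 0, 0]
    - [0, 0, 0]
  delta_rot:
    - [0, 0, 0]
    - [0, 0, 0]
    - [0, 0, 0]
    - [0, 0, 0]
  grip: [-1, -1, -1, -1]

```text
clock: 6.9
tool_pos: [0.5174, -0.0844, 0.1234]
eef_rot: [0.843, 0.538, -0.002, 0.003]
contact_force: [-3.5, -10.8, 8.5]
opening: 0.006
finger_force: 5.6
```

Call:
play_rows:
  translation:
    - [0.002, 0, 0]
    - [0.002, 0, 0]
    - [0, 0, 0]
  delta_rot:
    - [0, 0, 0]
    - [0, 0, 0]
    - [0, 0, 0]
  grip: [-1, -1, -1]

```text
clock: 7.28
tool_pos: [0.5189, -0.0813, 0.1235]
eef_rot: [0.843, 0.537, -0.003, 0.003]
contact_force: [-3.8, -11.3, 8.2]
opening: 0.007
finger_force: 6.1
```

Call:
play_rows:
  translation:
    - [0.002, 0, 0]
    - [0.002, 0, 0]
    - [0, 0, 0]
  delta_rot:
    - [0, 0, 0]
    - [0, 0, 0]
    - [0, 0, 0]
  grip: [-1, -1, -1]

```text
clock: 7.65
tool_pos: [0.5203, -0.0782, 0.1235]
eef_rot: [0.843, 0.537, -0.003, 0.003]
contact_force: [-3.9, -12.5, 8.3]
opening: 0.003
finger_force: 6.6
```

Call:
play_rows:
  translation:
    - [0.002, 0, 0]
    - [0, 0, 0]
  delta_rot:
    - [0, 0, 0]
    - [0, 0, 0]
  grip: [-1, -1]

```text
clock: 7.9
tool_pos: [0.5205, -0.0777, 0.1235]
eef_rot: [0.844, 0.537, -0.004, 0.004]
contact_force: [-5.0, -15.9, 9.7]
opening: 0.005
finger_force: 7.9
```

Call:
play_rows:
  translation:
    - [0.0015, 0, 0]
    - [0.0015, 0, 0]
    - [0, 0, 0]
  delta_rot:
    - [0, 0, 0]
    - [0, 0, 0]
    - [0, 0, 0]
  grip: [-1, -1, -1]

```text
clock: 8.28
tool_pos: [0.5209, -0.0769, 0.1235]
eef_rot: [0.844, 0.536, -0.006, 0.004]
contact_force: [-5.4, -18.9, 11.1]
opening: 0.005
finger_force: 9.8
```

Call:
play_rows:
  translation:
    - [0.001, 0, 0]
    - [0.0012, 0, 0]
    - [0, 0, 0]
    - [0, 0, 0]
  delta_rot:
    - [0, 0, 0]
    - [0, 0, 0]
    - [0, 0, 0]
    - [0, 0, 0]
  grip: [-1, -1, -1, -1]

```text
clock: 8.78
tool_pos: [0.5212, -0.0763, 0.1235]
eef_rot: [0.845, 0.535, -0.007, 0.005]
contact_force: [-6.0, -22.2, 12.1]
opening: 0.005
finger_force: 11.2
```

Call:
play_rows:
  translation:
    - [-0.015, 0, 0]
    - [-0.015, 0, 0]
    - [0, 0, -0.05]
    - [0, 0, -0.05]
    - [0, 0, -0.05]
    - [0, 0, -0.05]
    - [0.025, 0, 0]
    - [0.025, 0, 0]
    - [0, 0, 0]
    - [0, 0, 0]
  delta_rot:
    - [0, 0, 0]
    - [0, 0, 0]
    - [0, 0, 0]
    - [0, 0, 0]
    - [0, 0, 0]
    - [0, 0, 0]
    - [0, 0, 0]
    - [0, 0, 0]
    - [0, 0, 0]
    - [0, 0, 0]
  grip: [-1, -1, -1, -1, -1, -1, 1, 1, 1, 1]

```text
clock: 10.02
tool_pos: [0.5322, -0.0485, 0.3215]
eef_rot: [0.842, 0.54, -0.001, 0.0]
contact_force: [-0.5, -0.3, -0.1]
opening: 0.431
finger_force: 0.0
```

```bash
python3 - <<'E'
from fit import *
s=r.get_state(); print(s["clock"],s["tool_pos"],s["contact_force"],s["opening"],toB(s["tool_pos"]).round(1))
k=r.get_calibration("wrist"); im=r.snapshot("wrist"); cv2.imwrite("pics/w2.png",im)
hsv=cv2.cvtColor(im,cv2.COLOR_BGR2HSV)
m=(((hsv[...,0]<8)|(hsv[...,0]>172))&(hsv[...,1]>150)&(hsv[...,2]>70)).astype(np.uint8); m[220:]=0
n,L,st,ce=cv2.connectedComponentsWithStats(m);i=1+st[1:,4].argmax();print(st[i],ce[i])
p=at(ce[i],k,.124);print("lid",p.round(4),toB(p).round(1))
M=R.from_quat(s["eef_rot"]);print("in tool",M.inv().apply(p-s["tool_pos"]).round(4))
for t in ["lid_top"]: print(t,[(np.round(d["point"],4),round(d["confidence"],2)) for d in r.look_for("wrist",t)])
for c in("top","side"): r.snapshot(c);print(c,[(np.round(d["point"],4),round(d["confidence"],2)) for d in r.look_for(c,"lid_top")])
E
```

```text
['top'] [ 0.5574  0.0065 -0.4346] -24.9 1.02
['side'] [ 0.5565  0.0129 -0.4349] -24.92 0.8
['top', 'side'] [ 0.5574  0.0087 -0.4346] -24.9 1.57
10.025 [ 0.53219612 -0.04849445  0.32148158] [-0.48747758 -0.32212752 -0.12160503] 0.4306545461352106 [  1.2 -62.5 321.5]
[ 283   98   66   68 3467] [315.47158927 131.76550332]
lid [0.5595 0.0091 0.124 ] [  1.8   1.2 124. ]
in tool [0.0639 0.0009 0.1974]
lid_top [(array([0.5619, 0.0065, 0.1234]), 0.93), (array([ 0.8207, -0.0335,  0.0154]), 0.91)]
top [(array([ 0.8222, -0.0361,  0.0132]), 0.49)]
side [(array([ 0.3173, -0.1296,  0.0105]), 0.58), (array([0.5535, 0.0177, 0.1211]), 0.57)]
```

View pics/w2.png

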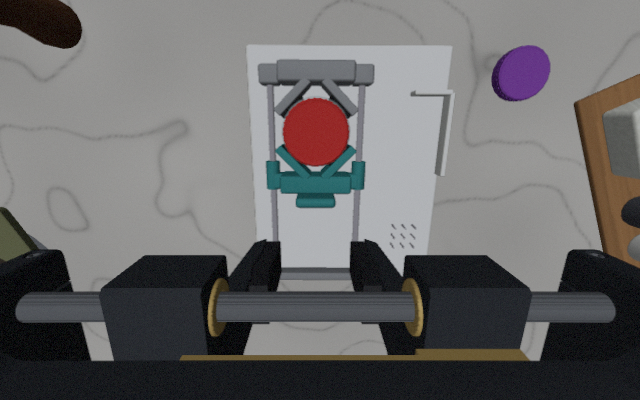

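Call:
play_rows:
  translation:
    - [0.032, 0.0005, 0]
    - [0.031, 0.0005, 0]
    - [0, 0, 0.03]
    - [0, 0, 0.03]
    - [0, 0, 0.03]
    - [0, 0, 0]
    - [0, 0, 0]
    - [0, 0, 0.02]
    - [0, 0, 0.02]
    - [0, 0, 0.0165]
    - [0, 0, 0]
    - [0, 0, 0]
  delta_rot:
    - [0, 0, 0]
    - [0, 0, 0]
    - [0, 0, 0]
    - [0, 0, 0]
    - [0, 0, 0]
    - [0, 0, 0]
    - [0, 0, 0]
    - [0, 0, 0]
    - [0, 0, 0]
    - [0, 0, 0]
    - [0, 0, 0]
    - [0, 0, 0]
  grip: [1, 1, 1, 1, 1, 1, 1, 1, 1, 1, 1, 1]

```text
clock: 11.82
tool_pos: [0.5606, 0.0092, 0.176]
eef_rot: [0.842, 0.54, 0.001, 0.0]
contact_force: [-0.2, -0.2, 0.7]
opening: 1.0
finger_force: 0.0
```

```bash
python3 - <<'E'
from fit import *
s=r.get_state(); print(s["clock"],s["tool_pos"],s["contact_force"],s["opening"],toB(s["tool_pos"]).round(1),np.round(s["q"],2))
k=r.get_calibration("wrist"); im=r.snapshot("wrist"); cv2.imwrite("pics/w3.png",im)
E
```

```text
['top'] [ 0.5574  0.0065 -0.4346] -24.9 1.02
['side'] [ 0.5565  0.0129 -0.4349] -24.92 0.8
['top', 'side'] [ 0.5574  0.0087 -0.4346] -24.9 1.57
11.825 [0.56058642 0.00923352 0.17599331] [-0.15470558 -0.17201989  0.74352269] 0.9995997575385474 [  2.7   1.8 176. ] [ 0.05  0.8  -0.25  1.87  0.37  0.52 -0.88]
```

View pics/w3.png

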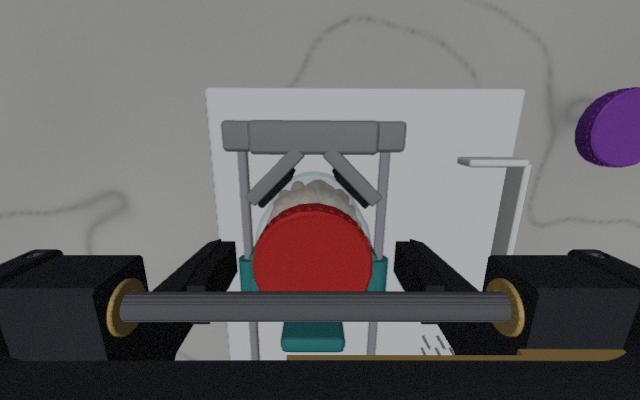

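The lid is centred between the open fingers: its edges are at columns 254 and 372, between fingertips at about 236 and 395. The jar is seated in both jaws. Closing.

Call:
play_rows:
  translation:
    - [0, 0, 0]
    - [0, 0, 0]
    - [0, 0, 0]
    - [0, 0, 0]
    - [0, 0, 0]
  delta_rot:
    - [0, 0, 0]
    - [0, 0, 0]
    - [0, 0, 0]
    - [0, 0, 0]
    - [0, 0, 0]
  grip: [-1, -1, -1, -1, -1]
  squeeze: 15

```text
clock: 12.5
tool_pos: [0.5594, 0.0094, 0.1753]
eef_rot: [0.842, 0.54, -0.0, -0.0]
contact_force: [-3.6, 1.7, 4.4]
opening: 0.711
finger_force: 15.0
```

Call:
play_rows:
  translation:
    - [0, 0, 0]
    - [0, 0, 0]
    - [0, 0, 0]
  delta_rot:
    - [0, 0, 0]
    - [0, 0, 0]
    - [0, 0, 0]
  grip: [-1, -1, -1]
  squeeze: 40

```text
clock: 12.88
tool_pos: [0.5595, 0.0094, 0.1753]
eef_rot: [0.842, 0.54, -0.0, -0.0]
contact_force: [-4.0, 1.6, 5.9]
opening: 0.703
finger_force: 40.0
```

Call:
play_rows:
  translation:
    - [0, -0.001, 0]
    - [0, 0, 0]
    - [0, 0, 0]
    - [0, 0, 0]
    - [0, 0, 0]
    - [0, 0, 0]
  delta_rot:
    - [0, 0, 0]
    - [0, 0, -3]
    - [0, 0, -3]
    - [0, 0, -3]
    - [0, 0, -3]
    - [0, 0, 0]
  grip: [-1, -1, -1, -1, -1, -1]

```text
clock: 13.62
tool_pos: [0.5596, 0.0091, 0.1755]
eef_rot: [0.78, 0.626, 0.0, 0.0]
contact_force: [-0.8, -0.8, 5.3]
opening: 0.707
finger_force: 40.0
```

```bash
cat > st.py <<'E'
from h import *
s=r.get_state(); x=R.from_quat(s["eef_rot"]).apply([1,0,0])
print(round(s["clock"],2),s["tool_pos"].round(4),"F",s["contact_force"].round(1),"M",s["moment"].round(2),"yaw",np.degrees(np.arctan2(x[1],x[0])).round(2),s["opening"],s["finger_force"],np.round(s["q"][6],2))
E
cat > lidc.py <<'E'
from st import *
im=r.snapshot("wrist"); import sys
cv2.imwrite(f"pics/{sys.argv[1]}.png",im)
E
python3 lidc.py w4
```

```text
13.62 [0.5596 0.0091 0.1755] F [-0.8 -0.8  5.3] M [-0.12  0.33 -0.07] yaw 77.46 0.7066127683206133 40.00143307261169 -0.74
```

View pics/w4.png

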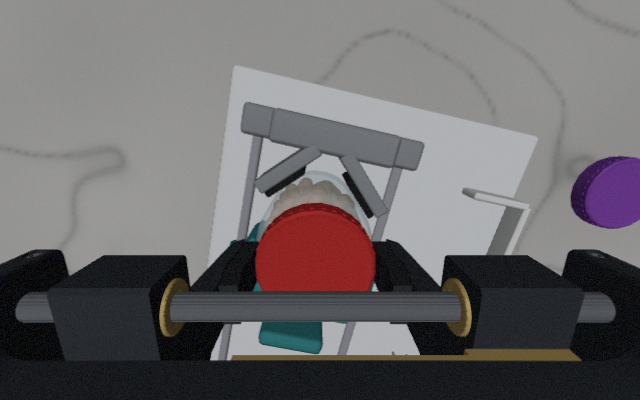

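The wrist picture shows the lid at (315,260), still centred in the fingers, and the jar still in the V jaws with almonds at (313,195). I'll check whether the jar turned along by comparing the almond texture before and after.

```bash
cat > ring.py <<'E'
from h import *
import sys
# usage: camera pose in tool is fixed; tool poses given
c0=np.array([.0706,.0005,-.0827]); k=r.get_calibration("wrist"); s=r.get_state()
Mn=R.from_quat(s["eef_rot"]); rc=Mn.inv()*R.from_quat(k["rotation"]); c0=Mn.inv().apply(k["eye"]-s["tool_pos"])
def ring(fn,pos,yaw,z,rad,ctr=(.5588,.0088)):
    M=R.from_euler("z",yaw,degrees=True)*R.from_euler("x",180,degrees=True)
    kk=dict(k,eye=np.array(pos)+M.apply(c0),rotation=(M*rc).as_quat())
    th=np.radians(np.arange(0,360,1.)); im=cv2.imread(f"pics/{fn}.png").astype(np.float32)
    T,Rr=np.meshgrid(th,rad); P=np.c_[(ctr[0]+Rr*np.cos(T)).ravel(),(ctr[1]+Rr*np.sin(T)).ravel(),np.full(T.size,z)]
    uv=proj(P,kk).astype(np.float32).reshape(*T.shape,2)
    return cv2.remap(im,uv,None,cv2.INTER_LINEAR)
def comp(a,b,z,rad,lo,hi):
    A=ring(*a,z,rad);Bm=ring(*b,z,rad); out=[]
    ang=np.arange(lo,hi)
    for sft in range(-5,26):
        x=A[:,ang%360].ravel();y=Bm[:,(ang+sft)%360].ravel(); out.append(np.corrcoef(x,y)[0,1])
    return np.round(out,2)
E
python3 - <<'E'
from ring import *
a=("w3",(.5606,.0092,.176),65.35);b=("w4",(.5596,.0091,.1755),77.46)
for z in(.09,.10): 
    o=comp(a,b,z,np.linspace(.022,.034,12),45,95); print(z,dict(zip(range(-5,26),o.tolist())))
E
```

```text
0.09 {-5: 0.93, -4: 0.94, -3: 0.94, -2: 0.95, -1: 0.95, 0: 0.95, 1: 0.96, 2: 0.96, 3: 0.96, 4: 0.97, 5: 0.97, 6: 0.97, 7: 0.97, 8: 0.98, 9: 0.98, 10: 0.98, 11: 0.98, 12: 0.98, 13: 0.98, 14: 0.98, 15: 0.98, 16: 0.98, 17: 0.98, 18: 0.97, 19: 0.97, 20: 0.97, 21: 0.97, 22: 0.97, 23: 0.97, 24: 0.97, 25: 0.97}
0.1 {-5: 0.96, -4: 0.97, -3: 0.97, -2: 0.97, -1: 0.97, 0: 0.97, 1: 0.97, 2: 0.97, 3: 0.97, 4: 0.97, 5: 0.97, 6: 0.97, 7: 0.98, 8: 0.98, 9: 0.98, 10: 0.98, 11: 0.98, 12: 0.98, 13: 0.97, 14: 0.97, 15: 0.97, 16: 0.97, 17: 0.97, 18: 0.97, 19: 0.97, 20: 0.97, 21: 0.97, 22: 0.97, 23: 0.97, 24: 0.97, 25: 0.97}
```

```bash
cat >> ring.py <<'E'
def turn(a,b,z,ctr=(.5588,.0088),box=(283,347,180,200)):
    """best rotation of jar content from a to b: patch of b looked up in a"""
    def kk(pos,yaw):
        M=R.from_euler("z",yaw,degrees=True)*R.from_euler("x",180,degrees=True)
        return dict(k,eye=np.array(pos)+M.apply(c0),rotation=(M*rc).as_quat())
    hp=lambda f:(lambda g:cv2.GaussianBlur(g,(0,0),.8)-cv2.GaussianBlur(g,(0,0),4))(cv2.imread(f"pics/{f}.png",0).astype(np.float32))
    ka,kb=kk(*a[1:]),kk(*b[1:]); A,Bm=hp(a[0]),hp(b[0])
    u,v=np.meshgrid(np.arange(box[0],box[1]),np.arange(box[2],box[3]))
    P=np.array([at(q,kb,z) for q in np.c_[u.ravel(),v.ravel()].astype(float)])
    c=np.array([*ctr,0]); res=[]
    for t in np.arange(-6,20,1.):
        q=proj(R.from_euler("z",-t,degrees=True).apply(P-c)+c,ka)
        best=-1
        for du in(-2,-1,0,1,2):
            for dv in(-2,-1,0,1,2):
                w=cv2.remap(A,(q+[du,dv]).astype(np.float32).reshape(*u.shape,2),None,cv2.INTER_LINEAR)
                best=max(best,np.corrcoef(w.ravel(),Bm[v,u].ravel())[0,1])
        res.append((int(t),round(float(best),2)))
    return res
E
python3 - <<'E'
from ring import *
a=("w3",(.5606,.0092,.176),65.35);b=("w4",(.5596,.0091,.1755),77.46)
for z in(.08,.09,.10):
    print(z,turn(a,b,z))
E
```

```text
0.08 [(-6, 0.51), (-5, 0.54), (-4, 0.57), (-3, 0.61), (-2, 0.68), (-1, 0.75), (0, 0.84), (1, 0.91), (2, 0.92), (3, 0.9), (4, 0.87), (5, 0.83), (6, 0.81), (7, 0.77), (8, 0.74), (9, 0.7), (10, 0.65), (11, 0.61), (12, 0.56), (13, 0.52), (14, 0.48), (15, 0.44), (16, 0.4), (17, 0.36), (18, 0.31), (19, 0.27)]
0.09 [(-6, 0.42), (-5, 0.45), (-4, 0.48), (-3, 0.51), (-2, 0.54), (-1, 0.6), (0, 0.67), (1, 0.75), (2, 0.85), (3, 0.89), (4, 0.87), (5, 0.84), (6, 0.81), (7, 0.77), (8, 0.74), (9, 0.71), (10, 0.67), (11, 0.62), (12, 0.57), (13, 0.51), (14, 0.47), (15, 0.43), (16, 0.37), (17, 0.32), (18, 0.26), (19, 0.21)]
0.1 [(-6, 0.2), (-5, 0.24), (-4, 0.28), (-3, 0.34), (-2, 0.4), (-1, 0.46), (0, 0.52), (1, 0.58), (2, 0.67), (3, 0.76), (4, 0.84), (5, 0.84), (6, 0.8), (7, 0.78), (8, 0.74), (9, 0.7), (10, 0.67), (11, 0.62), (12, 0.57), (13, 0.51), (14, 0.46), (15, 0.4), (16, 0.33), (17, 0.26), (18, 0.19), (19, 0.14)]
```

The almonds stayed put (best match about 1°) and the remaining moment is small, so the lid is turning and the jar is held. I'll continue to about 36°, then in small steps.

Call:
play_rows:
  translation:
    - [0, 0, 0]
    - [0, 0, 0]
    - [0, 0, 0]
    - [0, 0, 0]
    - [0, 0, 0]
    - [0, 0, 0]
    - [0, 0, 0]
    - [0, 0, 0]
    - [0, 0, 0]
  delta_rot:
    - [0, 0, -3]
    - [0, 0, -3]
    - [0, 0, -3]
    - [0, 0, -3]
    - [0, 0, -3]
    - [0, 0, -3]
    - [0, 0, -3]
    - [0, 0, -3]
    - [0, 0, 0]
  grip: [-1, -1, -1, -1, -1, -1, -1, -1, -1]

```text
clock: 14.8
tool_pos: [0.5606, 0.0092, 0.1759]
eef_rot: [0.633, 0.774, 0.001, 0.001]
contact_force: [0.3, -0.9, 7.2]
opening: 0.707
finger_force: 40.0
```

```bash
python3 lidc.py w5; python3 - <<'E'
from ring import *
M=R.from_quat(s["eef_rot"]).apply([1,0,0])
a=("w3",(.5606,.0092,.176),65.35);b=("w5",s["tool_pos"],np.degrees(np.arctan2(M[1],M[0])))
for z in(.06,.07,.08): t=turn(a,b,z); print(z,max(t,key=lambda q:q[1]))
E
```

```text
14.8 [0.5606 0.0092 0.1759] F [ 0.3 -0.9  7.2] M [-0.15 -0.03 -0.01] yaw 101.45 0.7066892518904698 40.00160213559866 -0.44
0.06 (3, 0.55)
0.07 (6, 0.42)
0.08 (19, 0.31)
```

Call:
play_rows:
  translation:
    - [0, 0, 0]
    - [0, 0, 0]
    - [0, 0, 0]
  delta_rot:
    - [0, 0, -2]
    - [0, 0, -2]
    - [0, 0, 0]
  grip: [-1, -1, -1]

```text
clock: 15.22
tool_pos: [0.5605, 0.0096, 0.176]
eef_rot: [0.606, 0.796, 0.001, 0.001]
contact_force: [-0.7, -0.4, 7.7]
opening: 0.708
finger_force: 40.0
```

Call:
play_rows:
  translation:
    - [0, 0, 0]
    - [0, 0, 0]
    - [0, 0, 0]
  delta_rot:
    - [0, 0, -2]
    - [0, 0, -1]
    - [0, 0, 0]
  grip: [-1, -1, -1]

```text
clock: 15.6
tool_pos: [0.5604, 0.0098, 0.1762]
eef_rot: [0.585, 0.811, 0.001, 0.001]
contact_force: [-0.9, 0.7, 9.6]
opening: 0.707
finger_force: 40.0
```

Call:
play_rows:
  translation:
    - [0, 0, 0]
    - [0, 0, 0]
  delta_rot:
    - [0, 0, -2]
    - [0, 0, 0]
  grip: [-1, -1]

```text
clock: 15.85
tool_pos: [0.5604, 0.01, 0.1763]
eef_rot: [0.57, 0.822, 0.001, 0.001]
contact_force: [-1.4, 0.1, 10.3]
opening: 0.709
finger_force: 40.0
```

Call:
play_rows:
  translation:
    - [0, 0, 0]
    - [0, 0, 0]
    - [0, 0, -0.001]
    - [0, 0, -0.001]
    - [0, 0, 0]
  delta_rot:
    - [0, 0, -1.5]
    - [0, 0, 0]
    - [0, 0, 0]
    - [0, 0, 0]
    - [0, 0, 0]
  grip: [-1, -1, -1, -1, -1]

```text
clock: 16.48
tool_pos: [0.5603, 0.0099, 0.1777]
eef_rot: [0.56, 0.829, 0.001, 0.001]
contact_force: [0.4, 0.5, 6.5]
opening: 0.705
finger_force: 40.0
```

Call:
play_rows:
  translation:
    - [0, 0, -0.001]
    - [0, 0, -0.001]
    - [0, 0, -0.001]
    - [0, 0, 0]
  delta_rot:
    - [0, 0, 0]
    - [0, 0, 0]
    - [0, 0, 0]
    - [0, 0, 0]
  grip: [-1, -1, -1, -1]

```text
clock: 16.98
tool_pos: [0.5591, 0.0094, 0.1801]
eef_rot: [0.56, 0.828, -0.0, -0.0]
contact_force: [0.3, -0.5, -1.3]
opening: 0.706
finger_force: 40.0
```

Call:
play_rows:
  translation:
    - [0, 0, -0.003]
    - [0, 0, -0.004]
    - [0, 0, -0.004]
    - [0, 0, -0.004]
    - [0, 0, -0.004]
    - [0, 0, 0]
    - [0, 0, 0]
    - [0, 0, 0]
  delta_rot:
    - [0, 0, 0]
    - [0, 0, 0]
    - [0, 0, 0]
    - [0, 0, 0]
    - [0, 0, 0]
    - [0, 0, 0]
    - [0, 0, 0]
    - [0, 0, 0]
  grip: [-1, -1, -1, -1, -1, -1, -1, -1]

```text
clock: 17.98
tool_pos: [0.559, 0.0095, 0.1991]
eef_rot: [0.56, 0.828, -0.0, -0.0]
contact_force: [0.1, -0.8, -0.0]
opening: 0.706
finger_force: 40.0
```

```bash
python3 st.py; python3 - <<'E'
from h import *
a=[]
for c in("side","wrist"):
    im=r.snapshot(c)
    a.append(cv2.resize(im[155:240,270:390],(520,368),interpolation=cv2.INTER_CUBIC) if c=="side" else im[100:330,100:540])
    print(c,[(n,np.round(d["point"],3),round(d["confidence"],2)) for n in("jar_mouth","lid_top") for d in r.look_for(c,n)])
w=cv2.resize(a[1],(520,272)); cv2.imwrite("pics/fin.png",cv2.resize(np.vstack([a[0],w[:230]]),None,fx=1,fy=1))
E
```

```text
17.98 [0.559  0.0095 0.1991] F [ 0.1 -0.8 -0. ] M [-0.03 -0.1  -0.02] yaw 111.83 0.7063658547102144 40.00031851697713 -0.29
side [('jar_mouth', array([0.539, 0.033, 0.093]), 0.57), ('lid_top', array([0.553, 0.018, 0.148]), 0.78), ('lid_top', array([ 0.82 , -0.032,  0.016]), 0.67), ('lid_top', array([ 0.317, -0.128,  0.011]), 0.45)]
wrist [('jar_mouth', array([0.547, 0.034, 0.098]), 0.79), ('lid_top', array([ 0.32 , -0.129,  0.013]), 0.95), ('lid_top', array([0.557, 0.013, 0.15 ]), 0.79), ('lid_top', array([0.545, 0.034, 0.098]), 0.46)]
```

View pics/fin.png

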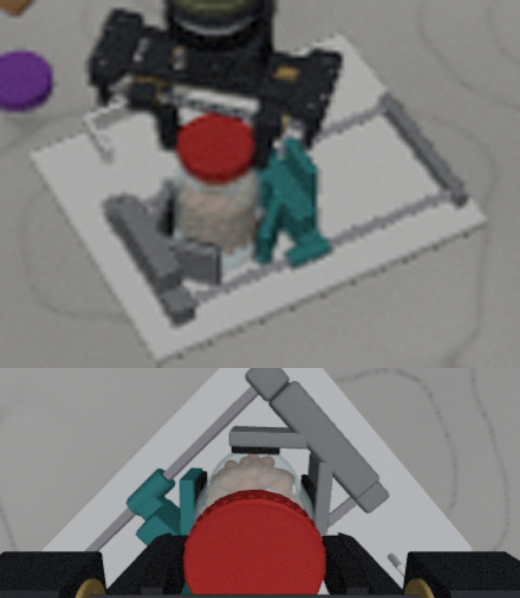

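The lid is held level at (217,148), its top at about 149 mm. That puts its lower edge about 16 mm above the mouth. The jar is upright between both jaws. Handing in.

```bash
python3 -c "
from plant import r
print(r.finish_job())"
```

```text
the job is handed in; nothing more can be done
None
```

I pinched the jar with a push of about 23 N, unscrewed the red lid about 47°, lifted it straight off and handed the job in at about 18 s; the lid is held level about 16 mm above the mouth, and the jar is upright between the jaws.

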